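# Set and lock the tyre-bench air regulator behind its push-latch cover

### The job

Set the air pressure on the tyre-bench console: press the clear cover at its yellow patch until the catch lets go and it swings right open, turn the regulator knob inside until the black gauge needle stands over the red flag, then pull the knob straight out until it clicks into its locked position. Let go, leave the cover open and the needle still on the red flag, and do not shift any of the things lying about on the bench or the console.

Things in the scene. Friction and masses are not known exactly. Their poses are not given: they have to be found in the camera images.
- console: Blue steel desk console fixed to the bench, 236 deep (x) x 320 wide (y) x 144 mm high. Origin: centre of its underside; x away from its operator side, y left, z up. Front wall 95 mm high, then the grey panel rises backwards at 15 degrees from level, 190 mm long, to a level ledge 144 mm high, 52 mm deep. Filter bowl 54 mm out from the right side, two couplings 24 mm out of the front's right half.
- bay (a point): Centre of the square bay opening (140 x 140 mm) in the panel's left half, level with the panel face, on the knob's axis; the cover closes it. Axes are the panel's: x up the slope, y left along the panel, z straight out of the panel. Bay floor at z = -56 mm.
- cover_press (a point): Centre of the yellow press patch (50 x 18 mm) on the cover's outer face, 13 mm from its free (right) edge; moves with the cover; when shut its axes are those of bay. Pressed straight in here the cover has 1 mm of play, then resists with up to 9 N, and the catch lets go within 4 mm; hard stop at 5.5 mm (joint -0.045 rad). Then draw back so that it can open.
- cover (a joint): Cover angle, rad: 0 shut, 2.0 fully open. Black frame 136 x 136 x 5 mm with clear window, flush in the bay opening, hinged along its left (+y) edge: it opens up and over to the left. A catch at its right edge holds it; it cannot be pulled open. Once the catch has let go, its own spring swings it fully open in about 2 s if nothing is above it; the catch does not hold it again.
- knob_top (a point): Centre of the flat top of the black fluted regulator knob (40 mm diameter, 34 mm high, white line on top); its z axis is the knob's axis, out of the panel. With the knob in, the top is 17 mm below the panel face and the knob's lower edge 5 mm above the bay floor; 50 mm of free room from the knob's side to the bay walls.
- knob (a joint): Angle of the regulator knob, rad, 0 to 3.14; grows clockwise as seen from outside the panel (turning about minus the z axis of bay). Friction about 0.05 N m; stays where it is left. Turn it only while it is pushed in.
- knob_pull (a joint): How far the knob is pulled out along its axis, m: 0 in (free to turn), 0.008 out and locked (a clutch inside holds the setting, so it is stiffer to turn; a yellow band shows under the knob). It needs about 8 N to start, jumps over centre at 4 mm and then stays out by itself; it comes out no farther.
- needle (a joint): Angle of the black gauge needle, rad, 0 (lower left) to 4.71, clockwise. It follows the knob: needle = 1.5 x knob angle. Behind glass.
- gauge (a point): Centre of the round pressure gauge's glass, 84 mm across, standing 16 mm proud of the panel's right half; white face, black needle, red set hand. Axes as bay. Towards the operator from it are a red shut-off lever (17 mm proud) and a green lamp (10 mm proud); they have no part in this job.
- needle_tip (a point): Point of the needle, 28 mm from the gauge centre.
- set_hand (a joint): Angle of the red set hand in the gauge, on the same scale as the needle (needle angle equal to set-hand angle means the needle stands on the red flag). Behind glass; it does not move.
- set_hand_tip (a point): Middle of the red flag (8 x 8 mm) at the end of the set hand, 28 mm from the gauge centre; given in the plane of the needle, so that it coincides with needle_tip when the needle stands on it.
- spanner: Steel combination spanner 190 mm long, 8 mm thick, loose, lying to the right of the console, origin at its middle, x along it.
- screwdriver: Screwdriver 190 mm long, red handle 26 mm thick, loose, lying along the console's back ledge, origin under its middle, x along it.
- chain_spray: Upright spray can, 58 mm diameter, 190 mm high, loose, left of the console, origin at the centre of its foot.
- sprocket: Steel chain sprocket lying flat, 141 mm diameter, 6 mm thick, loose, left of the console, origin at its centre.
- parts_box: Cardboard parts box 100 x 70 x 50 mm, loose, right of the console, origin at the centre of its underside.
- valve_tin: Small green tin, 45 mm diameter, 26 mm high, loose, on the console's back ledge, origin at the centre of its underside.

How it is judged:
By the outcome, as a careful person would: the job done as asked, in the order asked, and still so for the second after the job is handed in, with the robot touching nothing.
It also fails if it takes over 48 s, if anything falls off the work surface, if the arm or the gripper's body presses on something with over 40 N, if the wrist force passes 120 N, or if a joint passes its speed limit or range.

### The arm

A 7-joint arm with a two-finger parallel gripper is mounted at the origin on the work surface. World frame = base frame: x ahead of the robot, y to its left, z up, the work surface at z = 0. Lengths are in m, angles in rad, forces in N, time in s.
With the tool pointing down it reaches from about 0.4 to 0.9 m from the base axis. Payload 5.5 kg.
Tool frame: the origin (TCP) lies on the mounting face of the last link; the fingertips stand 173 mm ahead of it and the grasp point (between the pads) lies 155 mm ahead of it (tcp_to_grasp is the z of the grasp point in the tool frame, in m); z points along the fingers, y is the line along which they close (so a half turn about z gives the same grasp; the last joint's range is limited). The gripper opens to 85 mm and grips with 20 to 120 N. Pads are 22 mm wide; open, the fingers measure 114 mm over their backs; the gripper's body (76 mm by 85 mm) begins 54 mm behind the grasp point. The pads swing forward as they close: fully open they stand 13 mm farther back than shut.
Start: joints at [-0.974, 0.501, -0.427, 1.55, 0.221, 1.138, -0.21], TCP at [0.213, 0.614, 0.405] pointing down, gripper open.
Joint ranges: [-2.88, 2.88], [-0.31, 2.03], [-1.54, 1.56], [0.2, 2.42], [-1.41, 4.55], [0.19, 2.02], [-2.57, 2.57]. Speed limits (rad/s): [2.57, 2.57, 3.14, 3.14, 3.14, 3.14, 3.14].

### API

Orientations are given as a unit quaternion [x, y, z, w].
In Python, from bench import state, grab_frame, camera_params, finish_job, tcp_to_grasp gives the robot as it stands. The module is installed in compiled form; this text tells all that it offers.
- The arm moves only by the shell command python3 -m inch 'ROWS' [OPENING] [FORCE]. ROWS is JSON, a list that holds one entry, the list of rows, each a list of 4 numbers: the shift along the tool's x, y, z in mm, then the turn about the tool's z in rad. In form: [[[x, y, z, yaw], ...]]. A call has 1 to 20 rows; each row is the pose to reach, as a shift and turn from the pose commanded when the call began, along the tool's axes at that moment; what a row does not reach only later rows make up. A row lasts 1/12 s, in which the tool goes at most 41.7 mm and 7.16 degrees, less where a joint would pass 70% of its speed; a pose out of reach is approached as far as the arm can. A call with a gripper value outside its range is refused whole. OPENING is the opening, from 0 (shut) to 1 (fully open), set as the call begins (- or left out, the last holds). The fingers move at their own pace and stop on an object; FORCE is the grip in N (left out, the last holds). Time passes only in rows, so rows that repeat a pose let the fingers close. It gives the time, the measured TCP pose, the force, the opening and the grip force at its end, in the units of the state.
- state(): the state, without advancing time (a new reading comes with each control period).
- grab_frame(name): name is "scene" or "top"; returns (picture, depth): 384x512x3 uint8, red, green, blue; 384x512 float32, m along the optical axis (not along the pixel's ray), 0 where there is no reading.
- camera_params(name): a dict with "fovy" (degrees; the focal length in pixels is half the picture's height over the tangent of half this angle, whatever the lens; pixels are square), "cx", "cy" (the principal point, pixels), "rvec" (rotation vector, rad) and "tvec" (3), from world to camera coordinates, as OpenCV has them. Camera axes: x right, y down, z forward; pixel columns grow to the right and rows downward; lengths in m; the calibration is good to about 2 mm. A picture is of the moment at which its call begins. camera_params takes no time and is no camera call.
- finish_job(): hands the job in; it is judged then, once.
The state is a dict: "time_s": time; "q": joint angles; "dq": joint speeds; "joint_torque": joint torques, N m; "ee_pos": TCP position; "tcp_rot": TCP orientation; "ft_force": force on the tool from outside, world axes, zero at the start; "moment": the same for the moment, N m; "opening": finger opening in m; "grasp_force": force on a finger pad.
Only numpy, scipy, OpenCV 4.12 (cv2) and the standard library are available. Lean on these libraries where they do the work, as an engineer would, in place of code of your own. Each camera call takes 0.05 s, during which the arm holds its last target. There are 200 camera calls.

## Working session

There is one attempt and no reset: what is moved stays moved. The work goes in short steps, Python scripts to look and compute and a shell command to move; the robot and the scene stay as the last step left them, time stands still between calls to the robot, and variables do not carry over. Pictures are saved under pics/ and viewed, at most 10 in all, crops included, and the job is handed in when it is done.

```bash
mkdir -p pics; cat > h.py <<'E'
import numpy as np, cv2
from bench import state, grab_frame, camera_params, finish_job, tcp_to_grasp
from scipy.spatial.transform import Rotation as R
def cam(n):
    p=camera_params(n); Rm=cv2.Rodrigues(np.array(p['rvec'],float))[0]; t=np.array(p['tvec'],float).ravel()
    return 192/np.tan(np.radians(p['fovy'])/2),p['cx'],p['cy'],Rm,t,p
def ray(n,u,v):
    f,cx,cy,Rm,t,_=cam(n); return -Rm.T@t, Rm.T@np.array([(u-cx)/f,(v-cy)/f,1])
def onplane(n,u,v,p0,nrm):
    o,d=ray(n,u,v); return o+d*(np.dot(np.array(p0)-o,nrm)/np.dot(d,nrm))
def bydepth(n,D,u,v):
    o,d=ray(n,u,v); return o+d*D[int(round(v)),int(round(u))]
def proj(n,X):
    f,cx,cy,Rm,t,_=cam(n); c=Rm@np.array(X)+t; return np.array([cx+f*c[0]/c[2],cy+f*c[1]/c[2]])
def points(n,D):
    f,cx,cy,Rm,t,_=cam(n); v,u=np.mgrid[:384,:512]
    c=np.stack([(u-cx)/f*D,(v-cy)/f*D,D],-1); return (c-t)@Rm
def shot(n,name):
    I,D=grab_frame(n); np.savez(name+'.npz',I=I,D=D); cv2.imwrite(f'pics/{name}.png',I[:,:,::-1]); return I,D
E
python3 - <<'E'
from h import *
for n in('scene','top'):
    print(camera_params(n)); shot(n,n+'0')
s=state();print(s['ee_pos'],s['tcp_rot'],s['opening'],s['time_s'],tcp_to_grasp)
E
```

```text
{'fovy': 45.75974443948196, 'cx': 260.657047010497, 'cy': 179.67264066073477, 'rvec': array([ 0.99138285,  2.49110174, -0.98848741]), 'tvec': array([ 0.43972562, -0.2198558 ,  1.47593412])}
{'fovy': 50.3097966393338, 'cx': 257.3735722100805, 'cy': 187.22254044911895, 'rvec': array([ 2.13460927, -2.12163591,  0.13430194]), 'tvec': array([0.01647023, 0.6329817 , 1.26503996])}
[0.21293619 0.61380225 0.40375044] [ 1.66135369e-01  9.86102542e-01 -8.85171396e-04 -1.80028476e-04] 0.08553607627193638 0.1 0.1547
```

View pics/top0.png

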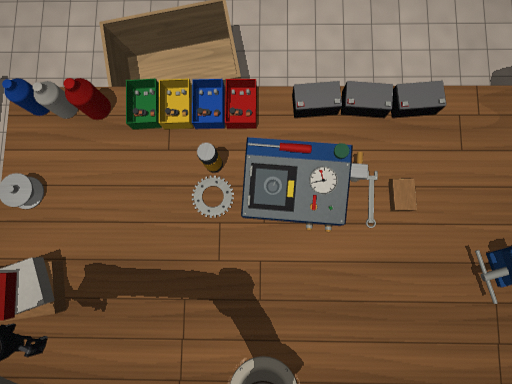

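View pics/scene0.png

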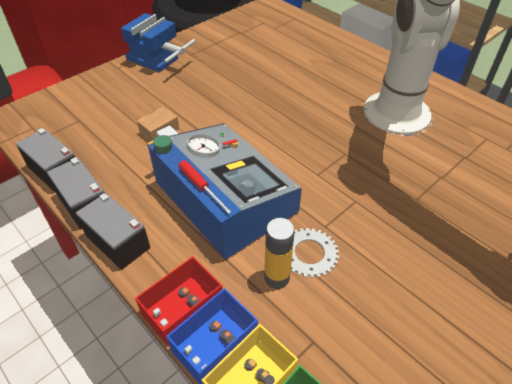

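The top view shows the console with the bay at about (272,186), the yellow patch at (291,188) and the gauge at (323,180). Its operator side faces the robot. The scene view shows the same layout from behind, with the screwdriver and tin on the ledge.

```bash
cat > m1.py <<'E'
from h import *
z=np.load('top0.npz');I,D=z['I'],z['D'];P=points('top',D)
# panel plane: grey, region of panel
m=np.zeros((384,512),bool); m[160:220,240:352]=1
g=I.astype(int); grey=(abs(g[...,0]-g[...,1])<15)&(abs(g[...,1]-g[...,2])<22)&m&(P[...,2]>.085)&(P[...,2]<.15)
X=P[grey];
for i in range(6):
    c=X.mean(0);n=np.linalg.svd(X-c,full_matrices=False)[2][2];n*=np.sign(n[2]); r=(X-c)@n; X=X[abs(r-np.median(r))<max(.0015,.01/(i+1))]
print('plane',c,n,'tilt',np.degrees(np.arccos(n[2])),'yaw',np.degrees(np.arctan2(-n[1],-n[0])),len(X))
# blue top silhouette / above table
blue=(g[...,2]>g[...,0]+40)&(g[...,2]>70); blue[:130]=0;blue[232:]=0;blue[:,:230]=0;blue[:,365:]=0
top=blue&(P[...,2]>.135)&(P[...,2]<.155);L=P[top];print('ledge z',np.median(L[:,2]),len(L))
print('rect ledge',cv2.minAreaRect(L[:,:2].astype(np.float32)))
con=((P[...,2]>.088)&(P[...,2]<.152)); con[:135]=0;con[228:]=0;con[:,:236]=0;con[:,:][:,353:]=0
r=cv2.minAreaRect(P[con][:,:2].astype(np.float32));print('rect console',r)
y=(g[...,0]>150)&(g[...,1]>130)&(g[...,2]<90)&m
for nm,mk in(('yellow',y),('red',(g[...,0]>150)&(g[...,1]<70)&(g[...,2]<70)&m),('white',(g.min(-1)>190)&m)):
    k,lab,st,ce=cv2.connectedComponentsWithStats(mk.astype(np.uint8))
    for i in range(1,k):
        if st[i,4]>3: u,v=ce[i];print(nm,st[i],ce[i],np.median(P[lab==i],0),onplane('top',u,v,c,n))
for nm,(x0,y0,x1,y1) in dict(g=(300,160,346,206),b=(240,155,305,220)).items():
    cv2.imwrite(f'pics/c_{nm}.png',cv2.resize(I[y0:y1,x0:x1,::-1],None,fx=12 if nm=='g' else 9,fy=12 if nm=='g' else 9,interpolation=cv2.INTER_CUBIC))
a=cv2.imread('pics/c_g.png');b=cv2.imread('pics/c_b.png');h=max(a.shape[0],b.shape[0]);s=min(1,800/(a.shape[1]+b.shape[1]))
a=cv2.copyMakeBorder(a,0,h-a.shape[0],0,0,0);b=cv2.copyMakeBorder(b,0,h-b.shape[0],0,0,0)
o=cv2.resize(np.hstack([a,b]),(798,int(h*798/(a.shape[1]+b.shape[1]))));cv2.imwrite('pics/crop1.png',o);print(o.shape,a.shape,b.shape)
E
python3 m1.py
```

```text
plane [ 0.61402862 -0.09387911  0.11751926] [-0.26079319  0.02306081  0.96511922] tilt 15.177534894735038 yaw -5.053274346226832 2683
ledge z 0.14301864674638146 1199
rect ledge ((0.7344874739646912, -0.10570189356803894), (0.3123391568660736, 0.05458464473485947), 85.6895980834961)
rect console ((0.6432163715362549, -0.10390789806842804), (0.33066582679748535, 0.23703649640083313), 85.631103515625)
yellow [287 181   7  16  90] [290.25555556 188.41111111] [ 0.61968721 -0.08088222  0.12012998] [ 0.61883401 -0.08152394  0.11852254]
red [320 170   2   4   5] [320.8 171.4] [ 0.66877345 -0.17258738  0.13812357] [ 0.66859427 -0.1726541   0.13414618]
red [313 196   3  14  36] [313.94444444 202.27777778] [ 0.57694625 -0.151816    0.12643889] [ 0.57795233 -0.15363425  0.10919858]
(410, 798, 3) (585, 552, 3) (585, 585, 3)
```

View pics/crop1.png

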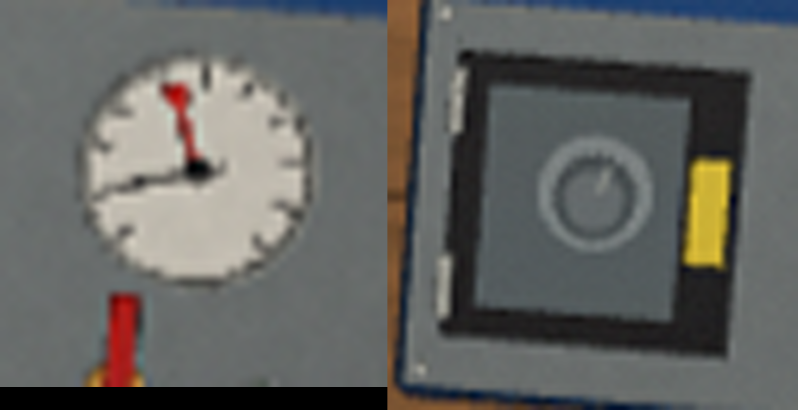

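The crop shows the needle pointing lower left, from hub (198,170) to tip (95,195), and the red flag at (175,92), so the needle must go about 87° clockwise. The bay frame corners are (463,52), (749,74), (727,355) and (440,332), with the patch at (708,213).

```bash
cat > m2.py <<'E'
from h import *
z=np.load('top0.npz');I,D=z['I'],z['D']
c=np.array([ 0.61402862,-0.09387911,0.11751926])
yaw=np.radians(-4.4);Rb=(R.from_euler('z',yaw)*R.from_euler('y',-15,degrees=True)).as_matrix();n=Rb[:,2]
def pix(x,y):  # crop1 right
    return 240+((x-387.4)/.7018+.5)/9-.5,155+(y/.7018+.5)/9-.5
C=np.array([onplane('top',*pix(*p),c,n) for p in((463,52),(749,74),(727,355),(440,332))])
bay=C.mean(0);print('bay',bay,'sides',[np.linalg.norm(C[i]-C[i-1]) for i in range(4)],'ydir',np.degrees(np.arctan2(*(C[0]-C[1])[:2])),np.degrees(np.arctan2(*(C[3]-C[2])[:2])))
pt=onplane('top',290.26,188.41,c,n);print('patch in bay',(pt-bay)@Rb)
zs=np.load('scene0.npz');Is=zs['I'].astype(int);Ps=points('scene',zs['D'])
ys=(Is[...,0]>150)&(Is[...,1]>130)&(Is[...,2]<90);ys[:120]=0;ys[200:]=0;ys[:,:200]=0;ys[:,270:]=0
v,u=np.nonzero(ys);print('scene patch px',u.mean(),v.mean(),len(u),'world',onplane('scene',u.mean(),v.mean(),c,n),np.median(Ps[ys],0))
# knob from top via depth/pixel at crop (592,197)
q=pix(592,197);print('knob top',onplane('top',*q,bay-.017*n,n),'expect',bay-.017*n)
def pg(x,y): return 300+(x/.7018+.5)/12-.5,160+(y/.7018+.5)/12-.5
pl=c+.014*n
G,N,S=[(onplane('top',*pg(*p),pl,n))@Rb for p in((198,170),(95,195),(175,92))]
an=lambda a:np.degrees(np.arctan2(-(a-G)[1],(a-G)[0]))
print('gauge',Rb@G,'needle',an(N)+135,'set',an(S)+135,'radii',np.linalg.norm(N-G),np.linalg.norm(S-G),'knob turn',(an(S)-an(N))/1.5)
s=state();Rt=R.from_quat(s['tcp_rot']).as_matrix();print(Rt.round(3));print(s['ee_pos'])
print('patch rel tool mm',Rt.T@(pt-s['ee_pos'])*1000,'bay',Rt.T@(bay-s['ee_pos'])*1000,'n',Rt.T@n)
E
python3 m2.py
```

```text
bay [ 0.6233534  -0.02712865  0.11863829] sides [np.float64(0.13627590676681944), np.float64(0.13711774139567218), np.float64(0.1361038859368984), np.float64(0.1393015055006849)] ydir 4.361250816320325 4.294082164535553
patch in bay [-3.44324032e-04 -5.45937913e-02 -1.59860865e-17]
scene patch px 244.1931818181818 147.29545454545453 88 world [ 0.5466289  -0.12824099  0.10021916] [ 0.59568491 -0.09028858  0.11485033]
knob top [ 0.62934502 -0.02609792  0.10261812] expect [ 0.62774035 -0.02746621  0.10221755]
gauge [ 0.64195081 -0.17804748  0.14120304] needle 26.633952865704785 set 113.5185011074363 radii 0.037270896986904584 0.02891448688431441 knob turn 57.923032161154346
[[-0.945  0.328 -0.001]
 [ 0.328  0.945 -0.002]
 [ 0.    -0.002 -1.   ]]
[0.21293619 0.61380225 0.40375044]
patch rel tool mm [-611.33816325 -523.44491086  286.10959302] bay [-597.78188142 -470.56018668  285.92581475] n [ 0.25037588 -0.06753665 -0.9657902 ]
```

```bash
python3 - <<'E'
from h import *
I=np.load('scene0.npz');Is=I['I'].astype(int);Ps=points('scene',I['D'])
ys=(Is[...,0]>150)&(Is[...,1]>130)&(Is[...,2]<90);ys[:158]=0;ys[175:]=0;ys[:,:222]=0;ys[:,250:]=0
v,u=np.nonzero(ys);print(u.mean(),v.mean(),len(u),np.median(Ps[ys],0),proj('scene',[.6188,-.0815,.1185]))
E
python3 -m inch '[[[-200,-170,10,-0.1],[-200,-170,20,-0.2],[-300,-250,20,-0.257],[-400,-340,20,-0.257],[-400,-340,20,-0.257],[-500,-425,40,-0.257],[-500,-425,40,-0.257],[-610,-520,60,-0.257],[-610,-520,60,-0.257],[-610,-520,60,-0.257],[-610,-520,60,-0.257],[-610,-520,60,-0.257],[-610,-520,60,-0.257],[-610,-520,60,-0.257],[-610,-520,60,-0.257],[-610,-520,60,-0.257],[-610,-520,60,-0.257],[-610,-520,60,-0.257],[-610,-520,60,-0.257],[-610,-520,60,-0.257]]]' 0 25
```

```text
235.2826086956522 164.6086956521739 46 [ 0.61860854 -0.07968324  0.12036013] [235.19533333 164.51746989]
time_s: 1.77
ee_pos: [0.6203, -0.0851, 0.3436]
tcp_rot: [0.042, 0.999, -0.002, 0.0]
ft_force: [-0.1, -1.1, 0.4]
opening: -0.0001
grasp_force: 0.0
```

```bash
python3 -m inch '[[[0,0,0,0],[0,0,0,0]]]'
```

```text
time_s: 1.93
ee_pos: [0.6186, -0.0777, 0.3437]
tcp_rot: [0.039, 0.999, 0.0, -0.001]
ft_force: [0.0, 0.8, 0.1]
opening: -0.0001
grasp_force: 0.0
```

```bash
python3 -m inch '[[[0,0,20,0],[0,0,35,0],[0,0,44,0],[0,0,46,0],[0,0,46,0]]]'; python3 -m inch '[[[-0.5,0,2,0],[-1,0,4,0],[-1,0,4,0]]]'
```

```text
time_s: 2.35
ee_pos: [0.6184, -0.0755, 0.2982]
tcp_rot: [0.037, 0.999, 0.0, -0.001]
ft_force: [-0.6, -0.1, 0.0]
opening: 0.0001
grasp_force: 0.0
time_s: 2.6
ee_pos: [0.6203, -0.0769, 0.2953]
tcp_rot: [0.038, 0.999, 0.0, 0.001]
ft_force: [1.5, 0.3, 0.7]
opening: -0.0002
grasp_force: 0.4
```

```bash
python3 -m inch '[[[-0.5,0,2,0],[-0.5,0,2,0]]]';python3 -m inch '[[[-0.5,0,2,0],[-0.5,0,2,0]]]'
```

```text
time_s: 2.77
ee_pos: [0.6208, -0.0769, 0.2937]
tcp_rot: [0.038, 0.999, 0.0, 0.001]
ft_force: [-1.6, 1.0, 4.5]
opening: 0.0
grasp_force: 2.4
time_s: 2.93
ee_pos: [0.6212, -0.0771, 0.2913]
tcp_rot: [0.038, 0.999, 0.0, 0.001]
ft_force: [0.7, 0.2, 1.4]
opening: -0.0001
grasp_force: 0.5
```

```bash
python3 -m inch '[[[-0.3,0,1,0],[-0.3,0,1,0]]]'
```

```text
time_s: 3.1
ee_pos: [0.6216, -0.0771, 0.29]
tcp_rot: [0.038, 0.999, 0.0, 0.001]
ft_force: [0.3, 0.5, 2.5]
opening: 0.0001
grasp_force: 1.4
```

```bash
python3 -m inch '[[[4,-2,-15,0],[8,-15,-45,0],[8,-30,-85,0],[8,-60,-125,-0.1],[8,-80,-150,-0.2],[8,-80,-150,-0.3],[8,-80,-150,-0.4],[8,-80,-150,-0.51],[8,-80,-150,-0.51],[8,-80,-150,-0.51],[8,-80,-150,-0.51],[8,-80,-150,-0.51],[8,-80,-150,-0.51],[8,-80,-150,-0.51],[8,-80,-150,-0.51],[8,-80,-150,-0.51],[8,-80,-150,-0.51],[8,-80,-150,-0.51]]]' 0.72; python3 - <<'E'
from h import *
a,_=shot('top','top1');b,_=shot('scene','scene1')
f=lambda i:cv2.resize(i,(398,300))
cv2.imwrite('pics/both1.png',np.hstack([cv2.resize(a[130:250,220:380],(400,300)),cv2.resize(b[90:300,130:410],(400,300))])[:,:,::-1])
E
```

```text
time_s: 4.6
ee_pos: [0.6071, -0.1563, 0.4396]
tcp_rot: [-0.215, 0.977, 0.0, -0.0]
ft_force: [0.5, -0.7, 0.3]
opening: 0.0614
grasp_force: 0.0
```

View pics/both1.png

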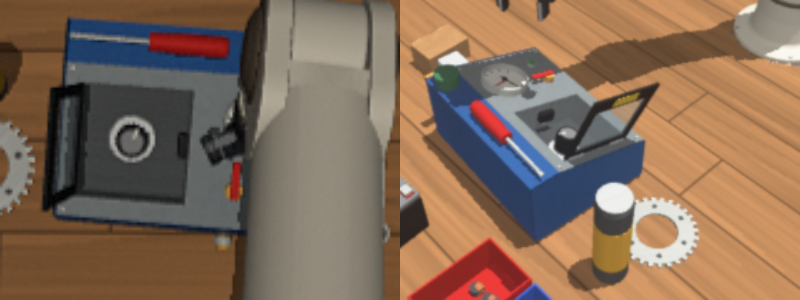

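The cover stands open on the left at (65,145). The knob is exposed at (132,140) in the top crop, and nothing else has moved.

```bash
cat > m3.py <<'E'
from h import *
yaw=np.radians(-4.4);Rb=(R.from_euler('z',yaw)*R.from_euler('y',-15,degrees=True)).as_matrix();n=Rb[:,2]
bay=np.array([0.62335,-0.02713,0.11864])
for nm in('top','scene'):
    z=np.load(nm+'1.npz');P=points(nm,z['D']);Q=(P-bay)@Rb
    m=(np.hypot(Q[...,0],Q[...,1])<.035)&(abs(Q[...,2]+.017)<.006)
    q=Q[m];print(nm,len(q),q.mean(0),cv2.minEnclosingCircle(q[:,:2].astype(np.float32)))
k=bay-.017*n
s=state();Rt=R.from_quat(s['tcp_rot']).as_matrix();print('tool y deg',np.degrees(np.arctan2(Rt[1,1],Rt[0,1])),s['ee_pos'])
g=bay-.027*n; print('grasp target',g,'TCP',g+[0,0,.1547]); print('shift',Rt.T@(g-s['ee_pos'])*1000-[0,0,154.7],'n tool',Rt.T@n)
E
python3 m3.py
```

```text
top 126 [-0.00055043  0.00043477 -0.01702463] ((-0.0006923663895577192, 0.00013938650954514742), 0.020443158224225044)
scene 125 [ 0.00617254  0.00304317 -0.01694087] ((0.002185066230595112, 0.0036459313705563545), 0.021167224273085594)
tool y deg 114.82236102673679 [ 0.60712063 -0.15631669  0.43967171]
grasp target [ 0.63031752 -0.02766612  0.09256   ] TCP [ 0.63031752 -0.02766612  0.24726   ]
shift [-75.06113912 107.01386253 192.41592118] n tool [ 0.2258768   0.1263916  -0.96592176]
```

```bash
python3 -m inch '[[[-25,35,0,0],[-50,71,0,0],[-75,107,10,0],[-75,107,50,0],[-75,107,90,0],[-75,107,130,0],[-75,107,150,0],[-75,107,150,0],[-75,107,150,0]]]'; python3 - <<'E'
from h import *
s=state();Rt=R.from_quat(s['tcp_rot']).as_matrix()
print(Rt.T@(np.array([ 0.63031752,-0.02766612,0.24726])-s['ee_pos'])*1000,s['ft_force'])
E
```

```text
time_s: 5.45
ee_pos: [0.6299, -0.0277, 0.2888]
tcp_rot: [-0.215, 0.977, 0.0, -0.001]
ft_force: [-0.4, 0.3, 0.8]
opening: 0.0611
grasp_force: 0.0
[-0.45902377 -0.17894363 41.51938011] [-0.37512304  0.26188642  0.75981507]
```

```bash
python3 -m inch '[[[0,0,15,0],[0,0,30,0],[0,0,38,0],[0,0,41.5,0],[0,0,41.5,0],[0,0,41.5,0]]]'; python3 -m inch '[[[0,0,0,0],[0,0,0,0],[0,0,0,0],[0,0,0,0],[0,0,0,0],[0,0,0,0]]]' 0 25
```

```text
time_s: 5.95
ee_pos: [0.6309, -0.0278, 0.2495]
tcp_rot: [-0.215, 0.977, -0.0, 0.001]
ft_force: [-0.4, 0.2, 0.2]
opening: 0.0614
grasp_force: 0.0
time_s: 6.45
ee_pos: [0.6306, -0.027, 0.2497]
tcp_rot: [-0.215, 0.977, 0.0, 0.001]
ft_force: [-2.8, 1.8, 5.5]
opening: 0.0411
grasp_force: 24.4
```

```bash
python3 -m inch '[[[0,0,0,0.1],[0,0,0,0.2],[0,0,0,0.3],[0,0,0,0.4],[0,0,0,0.5],[0,0,0,0.6],[0,0,0,0.7],[0,0,0,0.8],[0,0,0,0.88],[0,0,0,0.88],[0,0,0,0.88],[0,0,0,0.88]]]';  python3 - <<'E'
from h import *
a,_=shot('top','top2');b,_=shot('scene','scene2')
cv2.imwrite('pics/both2.png',np.hstack([cv2.resize(a[130:250,220:380],(400,300)),cv2.resize(b[110:185,165:265],(400,300),interpolation=cv2.INTER_CUBIC)])[:,:,::-1])
s=state();Rt=R.from_quat(s['tcp_rot']).as_matrix();print('tool y deg',np.degrees(np.arctan2(Rt[1,1],Rt[0,1])),s['moment'])
E
```

```text
time_s: 7.45
ee_pos: [0.631, -0.0251, 0.2496]
tcp_rot: [0.219, 0.976, 0.002, 0.001]
ft_force: [-1.2, 6.1, 5.9]
opening: 0.0389
grasp_force: 33.7
tool y deg 64.69677015589107 [ 2.30245777 -0.184597    0.25300347]
```

View pics/both2.png

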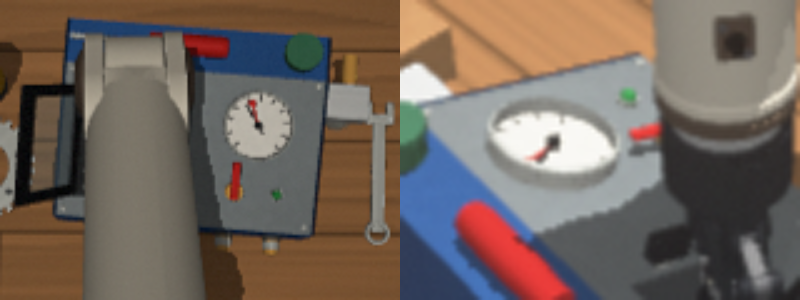

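The gauge is in clear view from the top at (258,125). The needle now stands close to the red flag, slightly left of straight up.

```bash
cat > m4.py <<'E'
import sys
from h import *
from scipy.ndimage import map_coordinates as mc
yaw=np.radians(-4.4);Rb=(R.from_euler('z',yaw)*R.from_euler('y',-15,degrees=True)).as_matrix();n=Rb[:,2]
G=np.array([0.64195,-0.17805,0.14120])
def prof(f,rs):
    I=np.load(f+'.npz')['I'].astype(float)
    a=np.radians(np.arange(-30,300,1.)) # needle scale deg
    out=[]
    for ch in(0,1):
        acc=0
        for r in rs:
            pts=np.array([proj('top',G+Rb@np.array([r*np.cos(t-np.radians(135)),-r*np.sin(t-np.radians(135)),0])) for t in a])
            acc=acc+mc(I[...,ch],[pts[:,1],pts[:,0]],order=1)
        out.append(acc/len(rs))
    return np.degrees(a),out[0],out[1]
for f in sys.argv[1:]:
    for rs in((.011,.013,.015),(.016,.018,.02),(.022,.024,.026,.028,.03)):
        a,r,g=prof(f,np.array(rs))
        for nm,w in(('black(R low)',200-r),('red(R-G)',r-g)):
            i=w.argmax();s=(abs(a-a[i])<18);ww=np.clip(w[s]-w[i]*.45,0,None);print(f,rs[0],nm,a[i],round((a[s]*ww).sum()/ww.sum(),1),round(w[i]))
E
python3 m4.py top0 top1 top2
```

```text
top0 0.011 black(R low) 25.0 25.2 87
top0 0.011 red(R-G) 114.00000000000001 113.7 78Traceback (most recent call last):
  File "m4.py", line 19, in <module>
    a,r,g=prof(f,np.array(rs))
          ~~~~^^^^^^^^^^^^^^^^
  File "m4.py", line 13, in prof
    pts=np.array([proj('top',G+Rb@np.array([r*np.cos(t-np.radians(135)),-r*np.sin(t-np.radians(135)),0])) for t in a])
                  ~~~~^^^^^^^^^^^^^^^^^^^^^^^^^^^^^^^^^^^^^^^^^^^^^^^^^^^^^^^^^^^^^^^^^^^^^^^^^^^^^^^^^^^
  File "h.py", line 14, in proj
    f,cx,cy,Rm,t,_=cam(n); c=Rm@np.array(X)+t; return np.array([cx+f*c[0]/c[2],cy+f*c[1]/c[2]])
                   ~~~^^^
  File "h.py", line 5, in cam
    p=camera_params(n); Rm=cv2.Rodrigues(np.array(p['rvec'],float))[0]; t=np.array(p['tvec'],float).ravel()
ValueError: time passes only in moves, steps and waits
```

```bash
sed -i 's/^def cam(n)/from functools import lru_cache\n@lru_cache\ndef cam(n)/' h.py; python3 m4.py top0 top2
```

```text
top0 0.011 black(R low) 25.0 25.2 87
top0 0.011 red(R-G) 114.00000000000001 113.7 78
top0 0.016 black(R low) 28.0 28.4 105
top0 0.016 red(R-G) 112.0 113.0 76
top0 0.022 black(R low) 27.0 27.5 88
top0 0.022 red(R-G) 115.0 114.2 125
top2 0.011 black(R low) 99.0 100.1 106
top2 0.011 red(R-G) 114.00000000000001 113.2 76
top2 0.016 black(R low) 99.0 100.1 125
top2 0.016 red(R-G) 112.0 112.7 72
top2 0.022 black(R low) 99.0 100.3 90
top2 0.022 red(R-G) 115.0 114.2 119
```

```bash
python3 -m inch '[[[0,0,0,0.08],[0,0,0,0.165],[0,0,0,0.165],[0,0,0,0.165],[0,0,0,0.165]]]'; python3 -c "
from h import *
shot('top','top3')"; python3 m4.py top3
```

```text
time_s: 7.97
ee_pos: [0.6312, -0.0248, 0.25]
tcp_rot: [0.299, 0.954, 0.002, 0.001]
ft_force: [-2.2, 6.1, 7.6]
opening: 0.0393
grasp_force: 42.0
top3 0.011 black(R low) 113.0 111.2 130
top3 0.011 red(R-G) 144.0 144.4 6
top3 0.016 black(R low) 112.0 111.3 131
top3 0.016 red(R-G) 119.99999999999999 119.5 16
top3 0.022 black(R low) 114.00000000000001 113.5 99
top3 0.022 red(R-G) 116.00000000000001 115.2 64
```

```bash
python3 -m inch '[[[0,0,0,0.02],[0,0,0,0.02],[0,0,0,0.02]]]';python3 -m inch '[[[0,0,0,0.02],[0,0,0,0.02],[0,0,0,0.02],[0,0,0,0.02],[0,0,0,-0.1],[0,0,0,-0.2],[0,0,0,-0.3],[0,0,0,-0.4],[0,0,0,-0.54],[0,0,0,-0.54],[0,0,0,-0.54],[0,0,0,-0.54]]]' 0.72; python3 -c "
from h import *
shot('top','top4')
s=state();Rt=R.from_quat(s['tcp_rot']).as_matrix();print('tool y deg',np.degrees(np.arctan2(Rt[1,1],Rt[0,1])));print(Rt.T@(np.array([ 0.63031752,-0.02766612,0.24726])-s['ee_pos'])*1000)"; python3 m4.py top4
```

```text
time_s: 8.27
ee_pos: [0.6312, -0.0247, 0.25]
tcp_rot: [0.308, 0.951, 0.002, 0.001]
ft_force: [-2.5, 5.7, 7.5]
opening: 0.0391
grasp_force: 42.5
time_s: 9.27
ee_pos: [0.6302, -0.0282, 0.248]
tcp_rot: [0.048, 0.999, -0.0, -0.0]
ft_force: [-0.8, -0.0, 0.2]
opening: 0.0613
grasp_force: 0.0
tool y deg 84.56973266722196
[-0.08086776  0.36585891  0.78115639]
top4 0.011 black(R low) 113.0 111.5 127
top4 0.011 red(R-G) 106.0 106.3 11
top4 0.016 black(R low) 112.0 112.1 128
top4 0.016 red(R-G) 108.0 107.3 13
top4 0.022 black(R low) 115.0 114.7 110
top4 0.022 red(R-G) 111.0 113.8 64
```

```bash
python3 -m inch '[[[0,0,0,0],[0,0,0,0],[0,0,0,0],[0,0,0,0],[0,0,0,0],[0,0,0,0]]]' 0 35; python3 -c "
from h import *
shot('top','top5')"; python3 m4.py top5; python3 -m inch '[[[0.5,0,-2,0],[1,0,-4,0],[1.5,0,-6,0],[1.5,0,-6,0],[1.5,0,-6,0]]]'
```

```text
time_s: 9.82
ee_pos: [0.6304, -0.0263, 0.2487]
tcp_rot: [0.045, 0.999, 0.001, 0.0]
ft_force: [-1.7, 5.5, 4.7]
opening: 0.0388
grasp_force: 35.9
top5 0.011 black(R low) 113.0 111.3 131
top5 0.011 red(R-G) 106.0 104.9 7
top5 0.016 black(R low) 112.0 111.8 133
top5 0.016 red(R-G) 108.0 104.7 7
top5 0.022 black(R low) 115.0 114.7 110
top5 0.022 red(R-G) 111.0 113.8 64
time_s: 10.28
ee_pos: [0.6289, -0.0262, 0.2542]
tcp_rot: [0.045, 0.999, 0.001, 0.0]
ft_force: [-0.0, 4.5, 3.1]
opening: 0.0388
grasp_force: 37.2
```

```bash
python3 -m inch '[[[0.5,0,-2,0],[1,0,-4,0],[1,0,-4,0]]]'; python3 -c "
from h import *
shot('top','top6')"; python3 m4.py top6
```

```text
time_s: 10.53
ee_pos: [0.6281, -0.0262, 0.2571]
tcp_rot: [0.045, 0.999, 0.001, 0.001]
ft_force: [4.9, 5.7, -6.6]
opening: 0.0388
grasp_force: 38.9
top6 0.011 black(R low) 113.0 111.3 129
top6 0.011 red(R-G) 107.0 106.6 7
top6 0.016 black(R low) 112.0 111.9 134
top6 0.016 red(R-G) 108.0 104.4 7
top6 0.022 black(R low) 115.0 114.7 110
top6 0.022 red(R-G) 111.0 113.6 64
```

```bash
python3 -m inch '[[[0.5,0,-2,0],[0.5,0,-2,0],[0.5,0,-2,0]]]'; python3 -m inch '[[[0,0,0,0],[0,0,0,0],[0,0,0,0],[0,0,0,0],[0,0,-30,0],[0,0,-70,0],[0,0,-110,0],[0,-20,-150,0],[0,-60,-170,0],[0,-100,-170,0],[0,-140,-170,0],[0,-180,-170,0],[0,-220,-170,0],[0,-250,-170,0],[0,-250,-170,0],[0,-250,-170,0],[0,-250,-170,0]]]' 0.72;python3 - <<'E'
from h import *
a,_=shot('top','top7');b,_=shot('scene','scene7')
cv2.imwrite('pics/both7.png',np.hstack([cv2.resize(a[130:250,220:380],(400,300),interpolation=cv2.INTER_CUBIC),cv2.resize(b[110:215,185:325],(400,300),interpolation=cv2.INTER_CUBIC)])[:,:,::-1])
yaw=np.radians(-4.4);Rb=(R.from_euler('z',yaw)*R.from_euler('y',-15,degrees=True)).as_matrix()
bay=np.array([0.62335,-0.02713,0.11864])
for nm in('top1','top7','scene1','scene7'):
    Q=(points(nm[:-1],np.load(nm+'.npz')['D'])-bay)@Rb
    m=(np.hypot(Q[...,0],Q[...,1])<.015)&(Q[...,2]>-.03)&(Q[...,2]<.01);print(nm,m.sum(),np.median(Q[m],0))
E
python3 m4.py top7
```

```text
time_s: 10.83
ee_pos: [0.6279, -0.0262, 0.2573]
tcp_rot: [0.045, 0.999, 0.001, 0.001]
ft_force: [11.0, 5.1, -19.8]
opening: 0.0389
grasp_force: 40.5
time_s: 12.25
ee_pos: [0.6042, -0.2762, 0.4303]
tcp_rot: [0.046, 0.999, 0.0, 0.0]
ft_force: [0.1, 0.6, 0.0]
opening: 0.0613
grasp_force: 0.0
top1 74 [ 0.00017167  0.00016736 -0.01596269]
top7 77 [-5.05878047e-04  1.47006651e-06 -7.88788986e-03]
scene1 66 [ 0.00023349  0.00051236 -0.01584954]
scene7 72 [ 0.00096549  0.00125252 -0.00751988]
top7 0.011 black(R low) 113.0 111.3 129
top7 0.011 red(R-G) 106.0 103.9 7
top7 0.016 black(R low) 112.0 111.9 132
top7 0.016 red(R-G) 108.0 104.5 8
top7 0.022 black(R low) 115.0 114.8 107
top7 0.022 red(R-G) 111.0 113.8 65
```

View pics/both7.png

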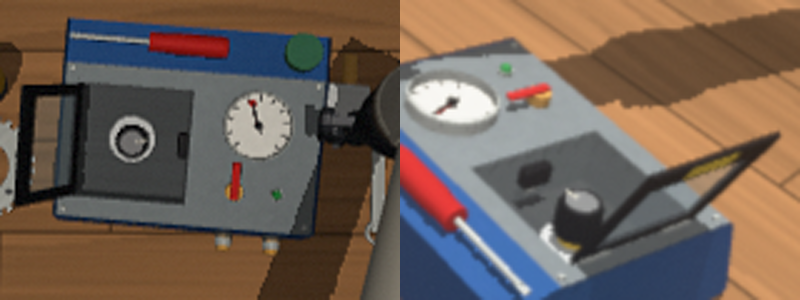

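The knob stands 8 mm out with its yellow band showing at (570,243). The needle lies along the red hand at (255,112), the cover is open, and the loose things are where they were.

```bash
python3 -c "
from bench import finish_job
print(finish_job())"
```

```text
the job is handed in; nothing more can be done
None
```

The job is handed in at about 12 s of the 48 s allowed: the cover is open, the needle is on the red flag to within about 1° by camera, the knob is pulled out 8 mm and locked, the gripper is clear, and nothing else looked moved in the last pictures.

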